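# Key the knurled cap onto the crystal press and hold it home

### The job

Take the knurled aluminium cap out of the tray and fit it over the post of the green crystal press, turning it until a keyway hidden inside it drops over the pin on the post. Then push the cap fully down against the spring until it sits on the steel seat, and finish while still holding it there with the fingers: let go and it springs up. Leave everything else on the bench where it is.

Things in the scene. Friction and masses are not known exactly. Their poses are not given: they have to be found in the camera images.
- cap_mid (a point): Centre (half-way up) of the knurled aluminium cap: a loose upright cylinder, 49 mm outside diameter, 50 mm high, about 140 g, closed top with a blue dot, z axis up along its axis. It starts standing in the tray, in any one of three places, turned anyhow. Fully home on the press it is 25 mm above press_seat and straight over it.
- cap_rim (a point): Centre of the cap's open lower rim, 25 mm under cap_mid, z up. From here a 33 mm bore goes 42 mm up. Three straight keyways, about 8.5 mm wide and 120 degrees (2.09 rad) apart, run up the bore from the rim, all 42 mm; they cannot be seen from outside. So a turn of at most 2.1 rad brings one to the pin.
- press_seat (a point): Centre of the flat steel seat (76 mm disc, 30 mm above the bench) on the green base (110 mm square, 22 mm high) of the crystal press, z up; fixed. The cap's rim must come down to this seat.
- post_top (a point): Centre of the tapered top (23 mm wide, 30 mm from 9.5 mm lower down) of the fixed upright steel post, 30 mm diameter, its top 40 mm above press_seat. A brass pin, 5 mm thick, sticks 4 mm out of its side, pin top 20 mm above the seat; its bearing differs every time and is not given. With no keyway at the pin the lowered cap stops with its rim on the pin; turned there, it can go down where a keyway is within about 0.1 rad of the pin.
- plunger (a joint): White plunger, 16 mm diameter, standing 10 mm out of the top of the post, pushed down by the inside of the cap's top: 0 when up, metres pressed in. It meets the cap when the rim is 8 mm above the seat, with 4 N, rising to 10 N when the cap is home (value 0.008).
- tray: Dark blue tray, 150 by 340 mm, long side along its own y, floor 4 to 5 mm thick, rim 12 mm high; fixed; origin under its centre. Three things stand along its long middle line about 100 mm apart: the cap, the loupe and the jar, in any order.
- loupe: black eyeglass loupe, 36 mm across, 32 mm high, standing in the tray; bystander; origin under its centre
- jar: small glass jar with steel lid, 38 mm across, 35 mm high, standing in the tray; bystander; origin under its centre
- oil: amber oil bottle, 42 mm across, 95 mm high; bystander; origin under its centre
- spray: yellow spray can, 58 mm across, 190 mm high; bystander; origin under its centre
- driver: red-handled screwdriver lying flat, 150 mm long; bystander
- brush: wooden-handled brush lying flat, 160 mm long; bystander
- watch: small steel watch case with white dial, 50 mm over the lugs, 9 mm high; bystander; origin under its centre
Not all that is in view belongs to the job. What is shaped like the part that bears press_seat but purple is not meant.

How it is judged:
By the outcome, as a careful person would: the job done as asked, in the order asked, and still so for the second after the job is handed in, while the arm keeps its last pose, push and grip.
It also fails if it takes over 72 s, if anything falls off the work surface, if the arm or the gripper's body presses on something with over 40 N, if the wrist force passes 120 N, or if a joint passes its speed limit or range.

### The arm

A 6-joint arm with a two-finger parallel gripper is mounted at the origin on the work surface. World frame = base frame: x ahead of the robot, y to its left, z up, the work surface at z = 0. Lengths are in m, angles in degrees, forces in N, time in s.
With the tool pointing down it reaches from about 0.35 to 0.875 m from the base axis. Payload 4.2 kg.
Tool frame: the origin (TCP) lies at the very end of the fingers, on their centre line; the grasp point (between the pads) lies 19 mm behind it (r.grip_point_offset is the distance from the TCP to the grasp point, in m); z points along the fingers, y is the line along which they close (so a half turn about z gives the same grasp; the last joint's range is limited). The gripper opens to 87 mm and grips with 3 to 60 N. Pads are 19 mm wide; open, the fingers measure 117 mm over their backs; the gripper's body (75 mm by 190 mm) begins 51 mm behind the grasp point.
Start: joints at [14.817, 22.042, 0.453, 0, -68.411, -14.817], TCP at [0.625, 0, 0.223] pointing down, gripper open.
Joint ranges: [-179.83, 179.83], [-69.29, 118.12], [-61.27, 80.66], [-181.25, 117.63], [-171.15, -9.14], [-177.46, 177.46]. Speed limits (degrees/s): [159.86, 159.86, 180, 180, 180, 180].

### API

Orientations are given as a 3x3 rotation matrix whose columns are the frame's x, y, z axes.
In Python, from station import r gives the robot as it stands.
- The arm moves only by the tool move_arm, never from a script. Its argument "series" is a list of rows, each a list of 3 entries, a list of its own where there are three numbers: the turn, a rotation vector about the tool's x, y, z as a fraction of full scale, then the shift along the tool's x, y, z as a fraction of full scale, then the opening, from 0 (shut) to 1 (fully open). A call has 1 to 12 rows; each row shifts and turns the commanded pose from where the row before left it, along the tool's axes as they then stand; what a row does not reach is not made up. Full scale, the value 1, is 0.5 m for a shift and 0.1 rad for a turn. A row lasts 1/10 s, in which the tool goes at most 50 mm and 8.59 degrees, less where a joint would pass 70% of its speed; a pose out of reach is approached as far as the arm can. A call with a number of a shift or a turn outside -1 to 1 is refused whole. A call with a gripper value outside its range is refused whole. The fingers move at their own pace and stop on an object; the grip force is fixed at half the most. Time passes only in rows, so rows that do not move let the fingers close. It gives the time, the measured TCP pose, the force, the opening and the grip force at its end, in the units of the state.
- r.sense(): the state, without advancing time (a new reading comes with each control period).
- r.capture(name): name is "scene" or "side" or "wrist"; returns a dict with "img" (420x560x3 uint8, red, green, blue), "fx", "fy", "cx", "cy" (pixels), "k1" (the pictures are not rectified: a ray, as slopes to the right and down, at radius r is drawn at 1 + k1 r^2 times it, then the intrinsics apply), "origin" and "orientation" of the camera in the world. Camera axes: x right, y up, looking along -z (the intrinsics and any distortion apply to the point x, -y, -z); pixel columns grow to the right and rows downward; lengths in m; the calibration is good to about 2 mm. A picture is of the moment at which its call begins. There is no depth.
- r.finish_job(): hands the job in; it is judged then, once.
Trained networks look in the newest picture that a camera, given by its name, has taken for a name from the list of things; names that differ only in an ending like _2 or _b are one class to them, and where a whole thing is asked for, a point or a joint stands for the part that bears it (a point fixed in the world has none). Each returns a list of dicts, best first, with "score" (0 to 1); they miss things now and then, are a little off and sometimes report something else, mostly with a low value. They report only what shows in the picture. A call takes as long as a camera call. They do not tell look-alikes from the thing itself.
- r.cut_out(target, camera): "pixels" (420x560 bool, what is visible of it) and "centre" ([column, row] in pixels, amid what is visible of it).
- r.pinpoint(target, camera): "centre" ([column, row] in pixels: a listed point, or the origin of a listed thing).
The state is a dict: "time_s": time; "joints": joint angles; "joint_velocities": joint speeds; "effort": joint torques, N m; "tcp_pos": TCP position; "ee_rot": TCP orientation; "wrist_force": force on the tool from outside, world axes, zero at the start; "moment": the same for the moment, N m; "gripper_width": opening from 0.0 (shut) to 1.0 (fully open); "gripper_force": force on a finger pad.
Only numpy, scipy, OpenCV 4.12 (cv2) and the standard library are available. Lean on these libraries where they do the work, as an engineer would, in place of code of your own. Each camera call takes 0.05 s, during which the arm holds its last target. There are 200 camera calls.

## Working session

There is one attempt and no reset: what is moved stays moved. The work goes in short steps, Python scripts to look and compute and a tool call to move; the robot and the scene stay as the last step left them, time stands still between calls to the robot, and variables do not carry over. Pictures are saved under pics/ and viewed, at most 10 in all, crops included, and the job is handed in when it is done.

Besides the shell and the picture viewer there is one more tool, called after "Emit:" by a JSON object that holds its "fn" and its "kwargs". move_arm: Moves the arm, as the interface text tells. Its arguments: {"type":"object","properties":{"series":{"type":"array"}},"required":["series"]}

```bash
mkdir -p pics; cat > h.py <<'E'
import numpy as np, cv2
from station import r
def ray(c,uv):
    p=np.array([(uv[0]-c["cx"])/c["fx"],(uv[1]-c["cy"])/c["fy"]]);q=p.copy()
    for _ in range(20): q=p/(1+c["k1"]*(q@q))
    d=np.asarray(c["orientation"])@np.array([q[0],-q[1],-1]);return np.asarray(c["origin"]),d/np.linalg.norm(d)
def onz(c,uv,z):
    o,d=ray(c,uv);return o+d*(z-o[2])/d[2]
def proj(c,P):
    p=np.asarray(c["orientation"]).T@(np.asarray(P)-np.asarray(c["origin"]));q=np.array([p[0],-p[1]])/-p[2]
    q=q*(1+c["k1"]*(q@q));return np.array([c["fx"]*q[0]+c["cx"],c["fy"]*q[1]+c["cy"]])
def tri(rs):
    A=0;b=0
    for o,d in rs:
        M=np.eye(3)-np.outer(d,d);A=A+M;b=b+M@o
    return np.linalg.solve(A,b)
E
python3 - <<'E'
from h import *
np.set_printoptions(precision=3,suppress=True)
for n in["scene","side","wrist"]:
    c=r.capture(n);cv2.imwrite(f"pics/{n}0.png",c["img"][:,:,::-1]);print(n,c["origin"],c["fx"],c["k1"])
    for t,z in[("cap_mid",.03),("press_seat",.03),("post_top",.07),("loupe",.005),("jar",.005),("tray",0),("oil",0),("spray",0),("watch",0)]:
        print(t,[(round(d["score"],2),np.array(d["centre"]),onz(c,d["centre"],z)) for d in r.pinpoint(t,n)][:3])
s=r.sense();print(s["time_s"],s["tcp_pos"],s["ee_rot"],s["wrist_force"])
E
```

```text
scene [ 1.13  -0.068  0.821] 433.6035404883211 -0.008402934521205498
cap_mid [(0.59, array([372.1, 172.6]), array([0.509, 0.243, 0.03 ])), (0.59, array([410.1, 263.8]), array([0.756, 0.254, 0.03 ]))]
press_seat [(0.57, array([205. , 212.6]), array([ 0.563, -0.154,  0.03 ]))]
post_top [(0.93, array([192.7, 138.7]), array([ 0.37 , -0.168,  0.07 ])), (0.82, array([201.3, 198.9]), array([ 0.554, -0.156,  0.07 ]))]
loupe [(0.61, array([370.1, 177.5]), array([0.504, 0.244, 0.005])), (0.54, array([405.3, 165.7]), array([0.481, 0.34 , 0.005])), (0.44, array([371.9, 173.5]), array([0.492, 0.252, 0.005]))]
jar [(0.74, array([327.3, 188.3]), array([0.52 , 0.135, 0.005]))]
tray [(0.61, array([368.2, 178.4]), array([0.502, 0.241, 0.   ]))]
oil [(0.94, array([330.6, 292.1]), array([0.779, 0.085, 0.   ]))]
spray [(0.83, array([132.1, 287.4]), array([ 0.706, -0.316,  0.   ]))]
watch [(0.85, array([217.8, 303.5]), array([ 0.768, -0.144,  0.   ]))]
side [ 0.328 -0.65   0.755] 453.1903117484543 -0.12322785379322003
cap_mid [(0.64, array([227. , 173.6]), array([0.501, 0.221, 0.03 ]))]
press_seat [(0.8, 
[... 643 characters left out ...]
7,  0.   ])), (0.33, array([391.2, 255. ]), array([ 0.766, -0.139, -0.   ])), (0.32, array([242.6, 203. ]), array([0.513, 0.135, 0.   ]))]
watch [(0.7, array([390.6, 257.5]), array([ 0.762, -0.145,  0.   ]))]
wrist [ 0.626 -0.068  0.384] 377.4794962401475 -0.018517530300573577
cap_mid []
press_seat []
post_top []
loupe []
jar [(0.63, array([378. , 302.3]), array([0.52 , 0.136, 0.005]))]
tray []
oil [(0.66, array([144.6, 250.2]), array([0.775, 0.076, 0.   ])), (0.46, array([128.8,  30.5]), array([ 0.771, -0.144,  0.   ]))]
spray []
watch [(0.87, array([131.8,  31.1]), array([ 0.768, -0.143,  0.   ]))]
1.5 [0.625 0.    0.223] [[ 0. -1. -0.]
 [-1. -0. -0.]
 [ 0.  0. -1.]] [-0.191  0.186  0.25 ]
```

View pics/scene0.png

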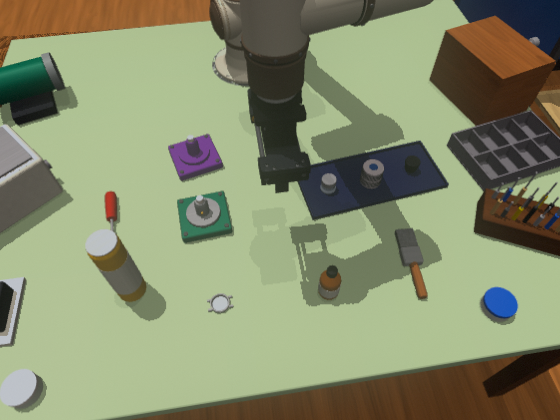

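View pics/side0.png

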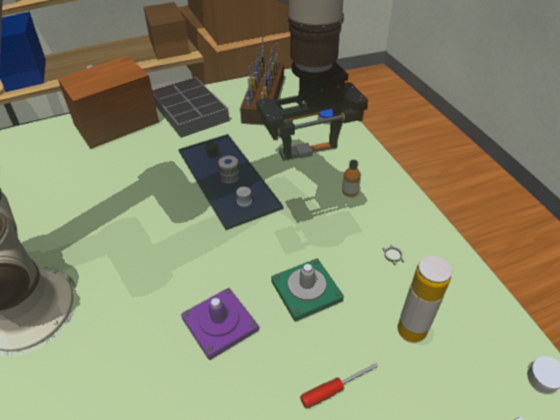

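Scene: the cap with its blue dot is at (372,172) in the tray, between the jar (328,184) and the loupe (412,163). The press has two candidates, purple at (195,152) and green at (204,212). The task asks for the green one, so I'll confirm both in a crop while moving to a wrist view over the cap.

```bash
python3 - <<'E'
import cv2
a=cv2.imread("pics/scene0.png")[120:250,160:440];cv2.imwrite("pics/crop0.png",cv2.resize(a,None,fx=2.8,fy=2.8,interpolation=cv2.INTER_CUBIC))
E
```

```text
(no output)
```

View pics/crop0.png

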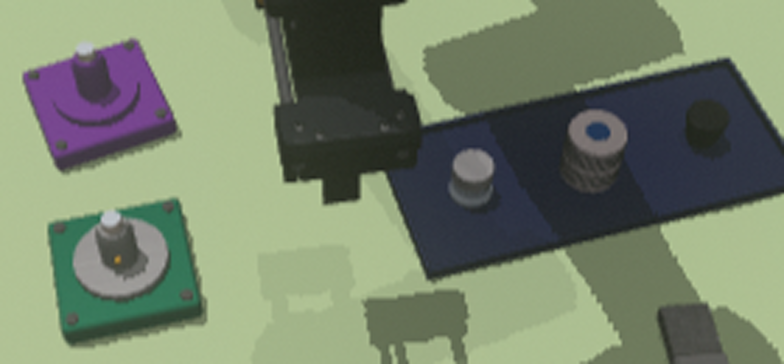

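Emit:
{"fn": "move_arm", "kwargs": {"series": [[[0,0,0],[-0.066,0.04,-0.006],1],[[0,0,0],[-0.066,0.04,-0.006],1],[[0,0,0],[-0.066,0.04,-0.006],1],[[0,0,0],[-0.066,0.04,-0.006],1],[[0,0,0],[-0.066,0.04,-0.006],1],[[0,0,0],[-0.066,0.04,-0.006],1],[[0,0,0],[0,0,0],1],[[0,0,0],[0,0,0],1],[[0,0,0],[0,0,0],1]]}}

```text
time_s: 2.4
tcp_pos: [0.5052, 0.1975, 0.2405]
ee_rot: [[-0.001, -1.0, -0.0], [-1.0, 0.001, -0.0], [0.0, 0.0, -1.0]]
wrist_force: [0.5, 0.1, 0.1]
gripper_width: 0.999
gripper_force: 0.0
```

```bash
python3 - <<'E'
from h import *
np.set_printoptions(precision=4,suppress=True)
R={}
for n in["scene","side","wrist"]:
    c=r.capture(n);cv2.imwrite(f"pics/{n}1.png",c["img"][:,:,::-1])
    for t,z in[("cap_mid",.03),("cap_rim",.005),("jar",.005),("loupe",.005),("tray",0)]:
        print(n,t,[(round(d["score"],2),np.array(d["centre"]),onz(c,d["centre"],z)) for d in r.pinpoint(t,n)][:3])
    for d in r.cut_out("cap_mid",n)[:2]:
        m=d["pixels"];v,u=np.nonzero(m);print("cut",d["score"],d["centre"],m.sum(),u.min(),u.max(),v.min(),v.max())
s=r.sense();print(s["time_s"],s["tcp_pos"],s["joints"])
E
```

```text
scene cap_mid [(0.63, array([371.5, 172.9]), array([0.5099, 0.2417, 0.03  ]))]
scene cap_rim [(0.9, array([366.9, 177.4]), array([0.5023, 0.2366, 0.005 ]))]
scene jar [(0.84, array([324. , 188.2]), array([0.5184, 0.1272, 0.005 ])), (0.25, array([367.4, 179. ]), array([0.5073, 0.2365, 0.005 ]))]
scene loupe [(0.46, array([409.4, 170.7]), array([0.4981, 0.3449, 0.005 ]))]
scene tray [(0.67, array([368., 177.]), array([0.4976, 0.2415, 0.    ])), (0.37, array([132.6, 289.2]), array([ 0.7102, -0.315 ,  0.    ]))]
cut 0.93 [369.5, 173.2] 509 360 383 160 186
side cap_mid [(0.7, array([228. , 169.4]), array([0.5078, 0.2366, 0.03  ]))]
side cap_rim [(0.76, array([226.5, 173.6]), array([0.5057, 0.2519, 0.005 ])), (0.23, array([303.6, 270.7]), array([ 0.5703, -0.1134,  0.005 ]))]
side jar [(0.83, array([244.7, 203.2]), array([0.5166, 0.1277, 0.005 ]))]
side loupe [(0.47, array([212.2, 157.7]), array([0.4876, 0.3315, 0.005 ]))]
side tray [(0.76, array([224. , 177.7]), array([0.4963, 0.2443, 0.    ]))]
cut 0.77 [224.8, 173.6] 483 218 238 156 182
cut 0.65 [304.6, 289.4] 2800 271 342 258 320
wrist cap_mid [(0.82, array([279. , 226.1]), array([0.5092, 0.2432, 0.03  ]))]
wrist cap_rim [(0.7, array([277.8, 218.4]), array([0.5108, 0.242 , 0.005 ]))]
wrist jar [(0.86, array([269. , 117.9]), array([0.5194, 0.1351, 0.005 ]))]
wrist loupe [(0.72, array([295.2, 301.7]), array([0.4909, 0.3424, 0.005 ]))]
wrist tray []
cut 0.61 [276.7, 225.3] 2331 253 302 195 252
3.45 [0.505  0.1981 0.2406] [ 38.5499  13.252   -9.5435  -0.0013 -67.2007 -38.5476]
```

View pics/wrist1.png

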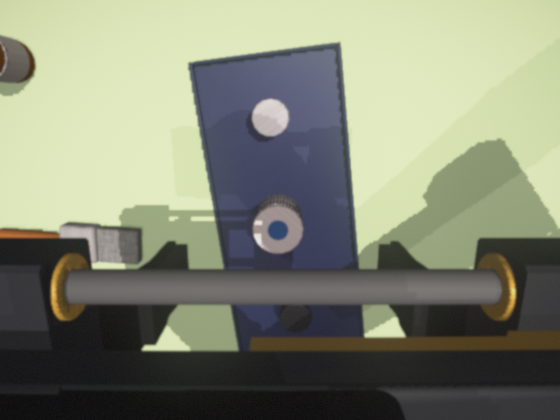

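Crop: the green press with a steel seat and a brass pin is at (204,212) in the scene image, and the cap with the blue dot is the middle thing in the tray. Wrist: the blue dot is at (278,230).

```bash
python3 - <<'E'
from h import *
np.set_printoptions(precision=4,suppress=True)
c=r.capture("wrist");i=c["img"].astype(int);m=(i[:,:,2]-i[:,:,0]>50)&(i[:,:,2]>90)
m=m[205:255,255:305];v,u=np.nonzero(m);uv=(u.mean()+255,v.mean()+205);print(len(u),uv,onz(c,uv,.055))
D={}
for n in["scene","side"]:
    c=r.capture(n)
    for t,z in[("post_top",.07),("press_seat",.03)]:
        for d in r.pinpoint(t,n): print(n,t,d["score"],d["centre"],onz(c,d["centre"],z))
E
```

```text
227 (np.float64(277.5330396475771), np.float64(229.7797356828194)) [0.5104 0.2393 0.055 ]
scene post_top 0.57 [196.7, 198.0] [ 0.5501 -0.1654  0.07  ]
scene press_seat 0.85 [204.1, 210.8] [ 0.5576 -0.1558  0.03  ]
scene press_seat 0.65 [193.5, 151.1] [ 0.373  -0.1725  0.03  ]
side post_top 0.87 [214.2, 304.5] [ 0.3693 -0.1737  0.07  ]
side post_top 0.39 [408.1, 325.6] [ 0.6724 -0.3383  0.07  ]
side post_top 0.23 [226.2, 175.2] [0.488  0.1684 0.07  ]
side press_seat 0.74 [220.4, 314.7] [ 0.3768 -0.1722  0.03  ]
side press_seat 0.73 [307.3, 282.9] [ 0.5573 -0.1621  0.03  ]
```

Emit:
{"fn": "move_arm", "kwargs": {"series": [[[0,0,0],[-0.084,-0.01,0],1],[[0,0,0],[0,0,0.08],1],[[0,0,0],[0,0,0.08],1],[[0,0,0],[0,0,0.08],1],[[0,0,0],[0,0,0.08],1],[[0,0,0],[0,0,0.06],1],[[0,0,0],[0,0,0.03],1],[[0,0,0],[0,0,0.031],1],[[0,0,0],[0,0,0],1],[[0,0,0],[0,0,0],1]]}}

```text
time_s: 4.8
tcp_pos: [0.5103, 0.2401, 0.0202]
ee_rot: [[0.0, -1.0, 0.0], [-1.0, -0.0, -0.0], [0.0, -0.0, -1.0]]
wrist_force: [0.1, 0.5, -0.4]
gripper_width: 1.004
gripper_force: 0.0
```

Emit:
{"fn": "move_arm", "kwargs": {"series": [[[0,0,0],[0,0,0],0],[[0,0,0],[0,0,0],0],[[0,0,0],[0,0,0],0],[[0,0,0],[0,0,0],0],[[0,0,0],[0,0,0],0],[[0,0,0],[0,0,0],0],[[0,0,0],[0,0,0],0],[[0,0,0],[0,0,0],0],[[0,0,0],[0,0,0],0],[[0,0,0],[0,0,0],0]]}}

```text
time_s: 5.8
tcp_pos: [0.51, 0.2401, 0.0202]
ee_rot: [[0.0, -1.0, 0.0], [-1.0, -0.0, 0.0], [-0.0, -0.0, -1.0]]
wrist_force: [-0.8, 0.1, 1.8]
gripper_width: 0.562
gripper_force: 30.0
```

Emit:
{"fn": "move_arm", "kwargs": {"series": [[[0,0,0],[0,0,-0.05],0],[[0,0,0],[0,0,-0.09],0],[[0,0,0],[0,0,-0.1],0],[[0,0,0],[0,0,-0.1],0],[[0,0,0],[0.095,-0.016,0],0],[[0,0,0],[0.095,-0.016,0],0],[[0,0,0],[0.095,-0.016,0],0],[[0,0,0],[0.095,-0.016,0],0],[[0,0,0],[0.095,-0.016,0],0],[[0,0,0],[0.085,-0.014,0],0],[[0,0,0],[0,0,0],0],[[0,0,0],[0,0,0],0]]}}

```text
time_s: 7.0
tcp_pos: [0.5565, -0.0411, 0.1892]
ee_rot: [[-0.003, -1.0, -0.001], [-1.0, 0.003, 0.0], [-0.0, 0.001, -1.0]]
wrist_force: [0.0, 0.6, -0.6]
gripper_width: 0.561
gripper_force: 30.0
```

```bash
python3 - <<'E'
from h import *
np.set_printoptions(precision=4,suppress=True)
s=r.sense();print(s["time_s"],s["tcp_pos"],s["joints"],s["wrist_force"])
ims=[]
for n in["wrist","scene","side"]:
    c=r.capture(n);ims.append(c["img"][:,:,::-1])
    for t,z in[("post_top",.07),("press_seat",.03),("plunger",.08)]:
        for d in r.pinpoint(t,n)[:2]: print(n,t,d["score"],d["centre"],onz(c,d["centre"],z))
    i=cv2.cvtColor(c["img"],cv2.COLOR_RGB2HSV)
    m=((i[:,:,0]>68)&(i[:,:,0]<90)&(i[:,:,1]>130)).astype(np.uint8)
    k,l,st,ce=cv2.connectedComponentsWithStats(m);b=[(st[j],ce[j]) for j in range(1,k) if st[j,4]>300];print(n,b)
a=cv2.resize(ims[1][170:250,150:260],None,fx=3.6,fy=3.6,interpolation=2);b=cv2.resize(ims[2][230:340,250:360],None,fx=3.6,fy=3.6,interpolation=2)
o=np.zeros((600,800,3),np.uint8);o[:a.shape[0],:396]=a[:,:396];o[:396,400:796]=b[:,:396]
w=ims[0][:200,:];w=cv2.resize(w,(560,200));o[400:600,:560]=w;cv2.imwrite("pics/m2.png",o)
E
```

```text
7.0 [ 0.5565 -0.0411  0.1892] [ 12.4033  17.1288 -11.9002  -0.034  -61.0462 -12.5472] [ 0.0184  0.6213 -0.5845]
wrist post_top 0.97 [547.1, 15.0] [ 0.3744 -0.1746  0.07  ]
wrist post_top 0.95 [282.3, 35.0] [ 0.5568 -0.1611  0.07  ]
wrist press_seat 0.72 [282.2, 46.6] [ 0.5569 -0.16    0.03  ]
wrist press_seat 0.6 [517.5, 24.9] [ 0.371  -0.1765  0.03  ]Traceback (most recent call last):
  File "<stdin>", line 8, in <module>
ValueError: it knows: brush, cap_mid, cap_rim, driver, jar, loupe, oil, post_top, press_seat, spray, tray, watch
```

```bash
python3 - <<'E'
from h import *
np.set_printoptions(precision=4,suppress=True)
s=r.sense();print(s["time_s"],s["tcp_pos"])
ims=[]
for n in["wrist","scene","side"]:
    c=r.capture(n);ims.append(c["img"][:,:,::-1])
    for t,z in[("post_top",.07),("press_seat",.03),("cap_mid",.199)]:
        for d in r.pinpoint(t,n)[:2]: print(n,t,d["score"],d["centre"],onz(c,d["centre"],z))
    i=c["img"].astype(int);g=((i[:,:,1]-i[:,:,0]>40)&(i[:,:,1]-i[:,:,2]>15)&(i[:,:,0]<80)).astype(np.uint8)
    k,l,st,ce=cv2.connectedComponentsWithStats(g)
    for j in range(1,k):
        if st[j,4]>300:
            q=cv2.convexHull(np.argwhere(l==j)[:,::-1].astype(np.int32));q=cv2.boxPoints(cv2.minAreaRect(q)) if 0 else cv2.approxPolyDP(q,4,True)
            print(n,"green",st[j],q.reshape(-1,2).tolist())
a=cv2.resize(ims[1][170:250,150:260],None,fx=3.6,fy=3.6,interpolation=2);b=cv2.resize(ims[2][230:340,250:360],None,fx=3.6,fy=3.6,interpolation=2)
o=np.zeros((600,800,3),np.uint8);o[:a.shape[0],:396]=a[:,:396];o[:396,400:796]=b[:,:396]
o[400:600,:560]=ims[0][:200];cv2.imwrite("pics/m2.png",o)
E
```

```text
7.15 [ 0.5568 -0.039   0.1898]
wrist post_top 0.59 [286.3, 31.9] [ 0.5549 -0.1612  0.07  ]
wrist post_top 0.57 [551.5, 14.3] [ 0.372  -0.1739  0.07  ]
wrist press_seat 0.7 [517.0, 26.4] [ 0.372  -0.1742  0.03  ]
wrist press_seat 0.6 [283.6, 44.1] [ 0.5566 -0.16    0.03  ]
wrist cap_mid 0.86 [282.3, 273.1] [ 0.5576 -0.0391  0.199 ]
wrist green [ 213    0  139  118 5329] [[350, 105], [228, 117], [213, 0], [346, 0]]
scene post_top 0.86 [189.4, 140.2] [ 0.3742 -0.1756  0.07  ]
scene post_top 0.79 [200.1, 196.4] [ 0.547 -0.158  0.07 ]
scene press_seat 0.88 [196.9, 152.1] [ 0.3777 -0.1643  0.03  ]
scene press_seat 0.75 [205.8, 211.2] [ 0.5593 -0.1521  0.03  ]
scene cap_mid 0.71 [330.3, 289.9] [0.8603 0.0487 0.199 ]
scene green [  0  57  48  34 994] [[41, 58], [46, 77], [0, 90], [1, 67]]
scene green [178 191  53  47 942] [[230, 227], [182, 237], [178, 200], [222, 191]]
side post_top 0.73 [214.6, 306.5] [ 0.3689 -0.1781  0.07  ]
side post_top 0.6 [389.6, 256.0] [ 0.7214 -0.1879  0.07  ]
side press_seat 0.85 [218.9, 313.2] [ 0.375 -0.168  0.03 ]
side press_seat 0.65 [304.2, 282.2] [ 0.5523 -0.1583  0.03  ]
side cap_mid 0.75 [283.0, 181.6] [ 0.5526 -0.043   0.199 ]
side green [ 272  261   71   56 1178] [[342, 296], [295, 316], [272, 277], [319, 262]]
```

View pics/m2.png

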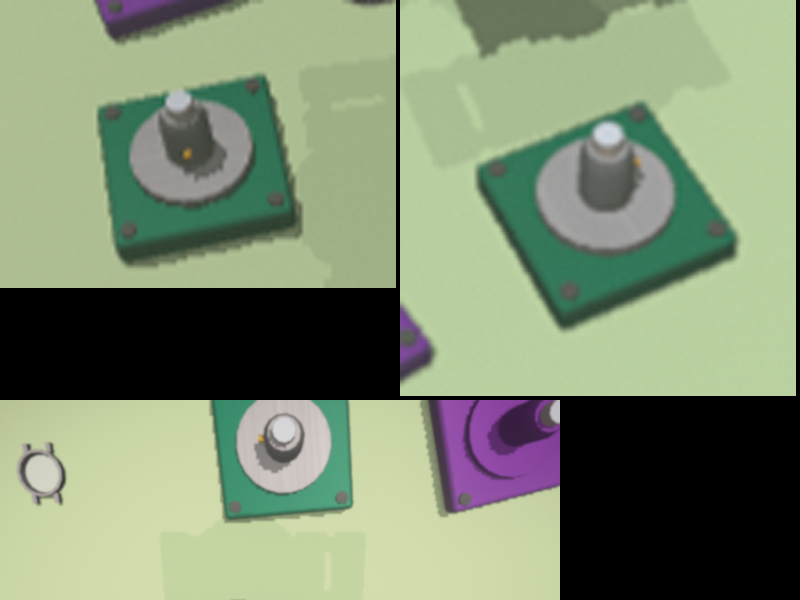

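The montage shows the free green press with its brass pin facing roughly +x. The plunger top is at scene (199.4,198), side (307.5,266.7) and wrist (283,31).

```bash
python3 - <<'E'
from h import *
np.set_printoptions(precision=4,suppress=True)
P={"wrist":[(283,30),(283.5,43)],"scene":[(199.4,198),(203,211.7)],"side":[(307.5,266.7),(306.9,283.3)]}
for k in(0,1):
    rs=[]
    for n in P:
        c=r.capture(n);print(n,onz(c,P[n][k],(.08,.03)[k]));rs.append(ray(c,P[n][k]))
    print("tri",tri(rs))
c=r.capture("wrist");i=c["img"].astype(int);m=(i[:,:,2]-i[:,:,0]>50)&(i[:,:,2]>90);m[:200]=0
m[:,:230]=0;m[:,340:]=0
v,u=np.nonzero(m);print(len(u),u.mean(),v.mean(),onz(c,(u.mean(),v.mean()),.1898-.015+.05),r.sense()["tcp_pos"])
E
```

```text
wrist [ 0.5573 -0.1614  0.08  ]
scene [ 0.5588 -0.1584  0.08  ]
side [ 0.5566 -0.1608  0.08  ]
tri [ 0.5573 -0.1601  0.0787]
wrist [ 0.5568 -0.1618  0.03  ]
scene [ 0.5597 -0.1584  0.03  ]
side [ 0.5562 -0.1627  0.03  ]
tri [ 0.5571 -0.1606  0.0269]
59 302.5593220338983 308.91525423728814 [ 0.5502 -0.037   0.2248] [ 0.557  -0.04    0.1901]
```

Emit:
{"fn": "move_arm", "kwargs": {"series": [[[0,0,0],[0.08,0,0],0],[[0,0,0],[0.08,0,0],0],[[0,0,0],[0.08,0,0],0],[[0,0,0],[0,0,0],0],[[0,0,0],[0,0,0.05],0],[[0,0,0],[0,0,0.05],0],[[0,0,0],[0,0,0.05],0],[[0,0,0],[0,0,0.04],0],[[0,0,0],[0,0,0.03],0],[[0,0,0],[0,0,0],0]]}}

```text
time_s: 9.1
tcp_pos: [0.5556, -0.1595, 0.0778]
ee_rot: [[0.0, -1.0, -0.005], [-1.0, -0.0, 0.0], [-0.0, 0.005, -1.0]]
wrist_force: [-0.2, -0.5, -0.6]
gripper_width: 0.562
gripper_force: 30.0
```

Emit:
{"fn": "move_arm", "kwargs": {"series": [[[0,0,0],[0,0,0.008],0],[[0,0,0],[0,0,0.008],0],[[0,0,0],[0,0,0],0],[[0,0,0],[0,0,0],0]]}}

```text
time_s: 9.5
tcp_pos: [0.5573, -0.16, 0.0726]
ee_rot: [[0.0, -1.0, 0.001], [-1.0, -0.0, -0.0], [0.0, -0.001, -1.0]]
wrist_force: [-0.3, 0.5, -0.5]
gripper_width: 0.561
gripper_force: 30.0
```

Emit:
{"fn": "move_arm", "kwargs": {"series": [[[0,0,0],[0,0,0.006],0],[[0,0,0],[0,0,0.006],0],[[0,0,0],[0,0,0.004],0],[[0,0,0],[0,0,0],0],[[0,0,0],[0,0,0],0]]}}

```text
time_s: 10.0
tcp_pos: [0.5569, -0.1598, 0.0638]
ee_rot: [[-0.0, -1.0, -0.0], [-1.0, 0.0, 0.0], [-0.0, 0.0, -1.0]]
wrist_force: [-0.9, -0.1, -2.1]
gripper_width: 0.559
gripper_force: 30.0
```

Emit:
{"fn": "move_arm", "kwargs": {"series": [[[0,0,0],[0,0,0.003],0],[[0,0,0],[0,0,0.003],0],[[0,0,0],[0,0,0],0],[[0,0,0],[0,0,0],0]]}}

```text
time_s: 10.4
tcp_pos: [0.5572, -0.1598, 0.0609]
ee_rot: [[0.0, -1.0, 0.0], [-1.0, -0.0, 0.0], [-0.0, -0.0, -1.0]]
wrist_force: [0.6, 1.9, -2.1]
gripper_width: 0.559
gripper_force: 30.0
```

Emit:
{"fn": "move_arm", "kwargs": {"series": [[[0,0,0],[0,0,0.003],0],[[0,0,0],[0,0,0.003],0],[[0,0,0],[0,0,0],0],[[0,0,0],[0,0,0],0]]}}

```text
time_s: 10.8
tcp_pos: [0.557, -0.1599, 0.0578]
ee_rot: [[-0.0, -1.0, 0.0], [-1.0, 0.0, 0.0], [-0.0, -0.0, -1.0]]
wrist_force: [1.5, 3.1, -1.3]
gripper_width: 0.558
gripper_force: 30.0
```

```bash
python3 - <<'E'
from h import *
o=np.zeros((400,800,3),np.uint8)
c=r.capture("side");o[:,:400]=cv2.resize(c["img"][210:310,260:360,::-1],(400,400),interpolation=2)
print(r.pinpoint("cap_mid","side")[:2],[proj(c,(.557,-.161,z)).round(1) for z in(.03,.0425,.0675,.0925)])
c=r.capture("scene");o[:,400:]=cv2.resize(c["img"][150:250,150:250,::-1],(400,400),interpolation=2)
cv2.imwrite("pics/m3.png",o)
E
```

```text
[{'centre': [304.5, 270.9], 'score': 0.81}] [array([306.9, 282.5]), array([307.1, 278.7]), array([307.5, 270.8]), array([307.9, 262.5])]
```

View pics/m3.png

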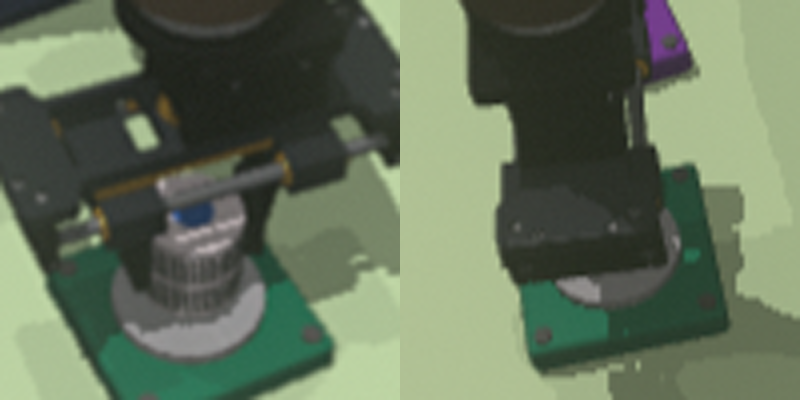

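Side crop: the cap is upright over the post, with its rim about 42 mm up and so below the pin top. A keyway seems to have met the pin straight away. I'll go on and watch the forces.

Emit:
{"fn": "move_arm", "kwargs": {"series": [[[0,0,0],[0,0,0.004],0],[[0,0,0],[0,0,0.004],0],[[0,0,0],[0,0,0],0],[[0,0,0],[0,0,0],0]]}}

```text
time_s: 11.35
tcp_pos: [0.5571, -0.16, 0.0541]
ee_rot: [[0.0, -1.0, 0.0], [-1.0, -0.0, -0.0], [0.0, -0.0, -1.0]]
wrist_force: [0.4, 3.6, 0.0]
gripper_width: 0.557
gripper_force: 30.0
```

Emit:
{"fn": "move_arm", "kwargs": {"series": [[[0,0,0],[-0.002,0,0],0],[[0,0,0],[0,0,0.004],0],[[0,0,0],[0,0,0],0],[[0,0,0],[0,0,0],0]]}}

```text
time_s: 11.75
tcp_pos: [0.5571, -0.1594, 0.0524]
ee_rot: [[0.0, -1.0, 0.0], [-1.0, -0.0, -0.001], [0.001, -0.0, -1.0]]
wrist_force: [-0.6, -0.4, 3.1]
gripper_width: 0.558
gripper_force: 30.0
```

Emit:
{"fn": "move_arm", "kwargs": {"series": [[[0,0,0],[0,0,0.004],0],[[0,0,0],[0,0,0.004],0],[[0,0,0],[0,0,0],0],[[0,0,0],[0,0,0],0]]}}

```text
time_s: 12.15
tcp_pos: [0.5572, -0.1594, 0.0487]
ee_rot: [[0.0, -1.0, 0.0], [-1.0, -0.0, -0.001], [0.001, -0.0, -1.0]]
wrist_force: [-1.2, -0.5, 5.8]
gripper_width: 0.559
gripper_force: 30.0
```

Emit:
{"fn": "move_arm", "kwargs": {"series": [[[0,0,0],[0,0,0.003],0],[[0,0,0],[0,0,0.003],0],[[0,0,0],[0,0,0],0],[[0,0,0],[0,0,0],0]]}}

```text
time_s: 12.55
tcp_pos: [0.5572, -0.1595, 0.0462]
ee_rot: [[0.0, -1.0, 0.001], [-1.0, -0.0, -0.001], [0.001, -0.001, -1.0]]
wrist_force: [-1.8, -1.3, 7.6]
gripper_width: 0.559
gripper_force: 30.0
```

Emit:
{"fn": "move_arm", "kwargs": {"series": [[[0,0,0],[0,0,0.002],0],[[0,0,0],[0,0,0.001],0],[[0,0,0],[0,0,0],0],[[0,0,0],[0,0,0],0]]}}

```text
time_s: 12.95
tcp_pos: [0.5572, -0.1595, 0.0461]
ee_rot: [[0.001, -1.0, 0.001], [-1.0, -0.001, -0.001], [0.001, -0.001, -1.0]]
wrist_force: [-4.0, 0.1, 16.7]
gripper_width: 0.564
gripper_force: 30.0
```

Emit:
{"fn": "move_arm", "kwargs": {"series": [[[0,0,0],[0,0,0.001],0],[[0,0,0],[0,0,0],0],[[0,0,0],[0,0,0],0],[[0,0,0],[0,0,0],0]]}}

```text
time_s: 13.35
tcp_pos: [0.5572, -0.1595, 0.0461]
ee_rot: [[0.001, -1.0, 0.001], [-1.0, -0.001, -0.001], [0.001, -0.001, -1.0]]
wrist_force: [-5.9, 0.8, 18.1]
gripper_width: 0.563
gripper_force: 30.0
```

```bash
python3 - <<'E'
from h import *
o=np.zeros((400,800,3),np.uint8)
c=r.capture("side");o[:,:400]=cv2.resize(c["img"][220:320,260:360,::-1],(400,400),interpolation=2)
c=r.capture("scene");o[:,400:]=cv2.resize(c["img"][150:250,150:250,::-1],(400,400),interpolation=2)
cv2.imwrite("pics/m4.png",o);s=r.sense();print(s["tcp_pos"],s["wrist_force"],s["moment"])
E
```

```text
[ 0.55719835 -0.15943644  0.04608768] [-5.17679021  1.31714235 18.29195556] [ 0.37900982  1.64373674 -0.04274631]
```

View pics/m4.png

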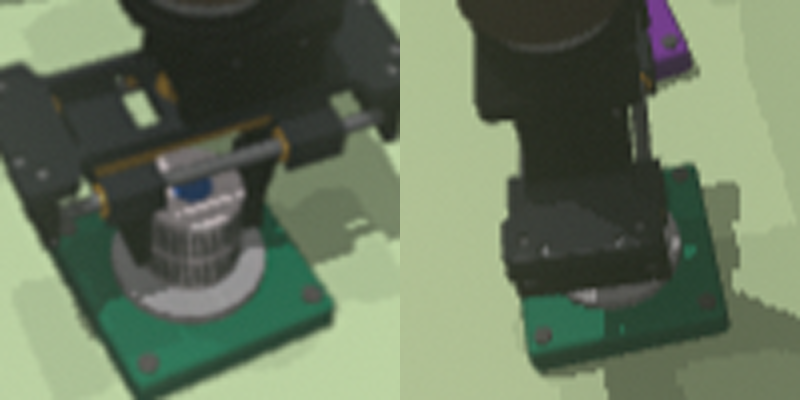

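Emit:
{"fn": "move_arm", "kwargs": {"series": [[[0,0,0],[0,0.001,0],0],[[0,0,0],[0,0.001,0],0],[[0,0,0],[0,0,0.001],0],[[0,0,0],[0,0,0],0],[[0,0,0],[0,0,0],0]]}}

```text
time_s: 13.95
tcp_pos: [0.5572, -0.1595, 0.0461]
ee_rot: [[0.001, -1.0, 0.003], [-1.0, -0.001, -0.002], [0.002, -0.003, -1.0]]
wrist_force: [-4.7, 1.3, 19.6]
gripper_width: 0.559
gripper_force: 30.0
```

```bash
python3 -c "
from h import *
s=r.sense();print(s['tcp_pos'],s['wrist_force'],s['moment'])"
```

```text
[ 0.55719235 -0.15945987  0.04611152] [-4.71177793  1.26814341 19.57686227] [ 0.46241878  1.39334249 -0.09957281]
```

The stop is hard at 46.1 mm. A small wiggle will show whether this is the seat or a jam.

Emit:
{"fn": "move_arm", "kwargs": {"series": [[[0,0,0.3],[0,0,0],0],[[0,0,0],[0,0,0],0],[[0,0,-0.6],[0,0,0],0],[[0,0,0],[0,0,0],0],[[0,0,0.3],[0,0,0.001],0],[[0,0,0],[0,0,0],0],[[0,0,0],[0,0,0],0]]}}

```text
time_s: 14.65
tcp_pos: [0.5576, -0.1596, 0.0461]
ee_rot: [[0.002, -1.0, 0.004], [-1.0, -0.002, -0.002], [0.002, -0.004, -1.0]]
wrist_force: [-4.1, 0.3, 21.5]
gripper_width: 0.561
gripper_force: 30.0
```

```bash
python3 -c "
from h import *
s=r.sense();print(s['tcp_pos'],s['wrist_force'],s['moment'])"
```

```text
[ 0.55764671 -0.1595958   0.04605656] [-4.10529813  0.28399481 21.52368966] [0.35199587 1.454422   0.03891676]
```

```bash
python3 -c "
from station import r
print(r.finish_job())"
```

```text
the job is handed in; nothing more can be done
None
```

The cap is on the green press with a keyway over the pin, and I handed the job in at about 15 s with it held down on the seat at about 20 N; the result was not reported, but a hard stop at 46.1 mm tool height that a wiggle did not shift, and a spring force matching full plunger travel, both say it is home.

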